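# Ready the tubing pump: spin its rotor free, dial speed 6

### The job

The tubing pump has just been cleaned. Flick its rotor round with a finger and let it coast, to check that it turns freely; then press the knurled setting wheel down a little to free it and roll it by its edge until the 6 stands in the window, and let it spring back up so that it locks there. Do not lean hard on the wheel, and leave the glassware and bottle around the pump where they stand.

Things in the scene. Friction and masses are not known exactly. Their poses are not given: they have to be found in the camera images.
- pump: Tubing (peristaltic) pump standing firmly on the bench: white box, 176 x 236 mm, its grey top face 100 mm above the bench. Origin: centre of the underside. Its x axis points to the back of the pump, y to its left, z up; the front panel with the rocker switch is at -x.
- speed_wheel (a joint): Turn of the knurled black setting wheel in rad: the digit shown x 0.6283 (3.770 for 6; end stops just past 0 and 9). Grows when the wheel's top rolls towards the pump's +x (back). Up, it is locked in one of ten notches, one a digit (about 9 N at the rim forces it out). Pressed down 5 mm it rolls freely; let go, it slips into the nearest notch, or hangs half-way, 4.5 mm low.
- wheel_mount (a joint): Sprung axle of the setting wheel: how far the wheel is pressed down, in m, 0 when it is up and locked in a notch (within 1 mm). It takes about 4 N to begin and 8 N to reach the hard bottom stop, 8 mm down.
- wheel_top (a point): Topmost point of the setting wheel's rim (over its 36 ribs, 2 mm high), mid-width; sinks with the wheel. Pump x = -20, y = -78, z = 120 mm. The wheel is 84 mm in diameter, 23 mm wide, on an axle along pump y, 78 mm above the bench; its edge stands 20 mm out of a slot in the top face, 78 mm long (pump x), 27 mm wide.
- window (a point): Centre of the digit window, an 18 x 15 mm opening in the top of a low grey cowl (44 x 26 mm, standing 9.5 mm above the top face) just left of the setting wheel (pump x = -20 mm, y = -51.5 mm, z = 109.5 mm); the white digit on the black drum inside is read from the front of the pump.
- rotor (a joint): Rotor of the pump head on the left half of the top face, turning without end on an upright axle; value in rad, grows anticlockwise seen from above, at 0 cap_1 points to the pump's +x. It runs on for a second or two when flicked either way.
- rotor_axis (a point): Point on the rotor's axis at the height of the tops of the axle caps, 157 mm above the bench (pump x = 8 mm, y = 52 mm).
- cap_1 (a point): Centre of the top of one of three equal upright axle caps on the rotor, 14 mm in diameter, their axes 33 mm from the rotor's axis and 120 degrees apart. Each stands free from 135 mm to 157 mm above the bench; the rotor's hub is 26 mm in diameter and ends at 139 mm, the aluminium track round the rotor ends at 126 mm.
- beaker: Glass beaker, 72 mm in diameter, 92 mm high, left of the pump, to be left alone. Origin: centre of the underside.
- tall_beaker: Small glass beaker, 58 mm in diameter, 78 mm high, behind the pump, to be left alone. Origin: centre of the underside.
- amber_bottle: Amber bottle with a screw cap, 48 mm in diameter, 95 mm high, behind the pump, to be left alone. Origin: centre of the underside.

How it is judged:
By the outcome, as a careful person would: the job done as asked, in the order asked, and still so for the second after the job is handed in, with the robot touching nothing.
It also fails if it takes over 51 s, if anything falls off the work surface, if the arm or the gripper's body presses on something with over 40 N, if the wrist force passes 120 N, or if a joint passes its speed limit or range.

### The arm

A 7-joint arm with a two-finger parallel gripper is mounted at the origin on a cart in front of the work surface, level with it; the furniture and walls round the work are solid. World frame = base frame: x ahead of the robot, y to its left, z up, the work surface at z = 0. Lengths are in m, angles in rad, forces in N, time in s.
With the tool pointing down it reaches from about 0.35 to 0.9 m from the base axis. Payload 19.9 kg.
Tool frame: the origin (TCP) lies between the finger pads; the fingertips stand 19 mm ahead of it and the grasp point (between the pads) is the TCP; z points along the fingers, y is the direction in which the jaws open and shut (so a half turn about z gives the same grasp; the last joint's range is limited). The gripper opens to 94 mm and grips with 3 to 60 N. Pads are 16 mm wide; open, the fingers measure 119 mm over their backs; the gripper's body (75 mm by 177 mm) begins 78 mm behind the grasp point.
Start: joints at [-1.351, 0.417, -0.01, 1.614, 0.005, 1.111, -0.053], TCP at [0.161, 0.604, 0.224] pointing down, gripper open.
Joint ranges: [-2.81, 2.81], [-0.39, 2.02], [-1.27, 1.25], [0.06, 2.57], [-1.19, 4.33], [0.19, 2], [-2.82, 2.82]. Speed limits (rad/s): [1.89, 1.89, 2.39, 2.39, 3.01, 3.01, 3.01].

### API

Orientations are given as a 3x3 rotation matrix whose columns are the frame's x, y, z axes.
In Python, from rig import robot gives the robot as it stands. Calls block until the motion is done:
- robot.move_ptp(position, orientation): joint-space move of the TCP to a pose.
- robot.move_linear(position, velocity=0.15, frame=None, threshold=None): straight line of the TCP; frame=None keeps the orientation; velocity is the mean speed in m/s. With threshold (N) it stops when the force on the tool has changed by that much, and returns True; else False.
- robot.goto_joints(angles): joint-space move.
- robot.gripper_to(opening): finger opening in m; the grip force is fixed at half the most; returns when the fingers have stopped.
- robot.pause(seconds).
- robot.ik(position, orientation): joint angles nearest the present ones, or None.
- robot.get_state(): the state.
- robot.grab_frame(name): name is "scene" or "top" or "wrist"; returns the picture (384x512x3 uint8, red, green, blue); there is no depth.
- robot.camera_info(name): a dict with "fx", "fy", "cx", "cy" (pixels), "rvec" (rotation vector, rad) and "tvec" (3), from world to camera coordinates, as OpenCV has them. Camera axes: x right, y down, z forward; pixel columns grow to the right and rows downward; lengths in m; the calibration is good to about 2 mm. A picture is of the moment at which its call begins: read the wrist's pose just before it. camera_info takes no time and is no camera call; for the wrist camera it gives the pose at the moment of the call.
A pose or a line that the arm cannot do raises robot.PlanningError and nothing moves.
- robot.sign_off(): hands the job in, once; it reports no verdict.
The state is a dict: "time": time; "qpos": joint angles; "joint_vel": joint speeds; "effort": joint torques, N m; "ee_pos": TCP position; "tool_rot": TCP orientation; "force": force on the tool from outside, world axes, zero at the start; "moment": the same for the moment, N m; "opening": finger opening in m.
Only numpy, scipy, OpenCV 4.12 (cv2) and the standard library are available. Lean on these libraries where they do the work, as an engineer would, in place of code of your own. Each camera call takes 0.05 s, during which the arm holds its last target.

## Working session

There is one attempt and no reset: what is moved stays moved. The work goes in short steps, each a Python script; the robot and the scene stay as the last script left them, time stands still between calls to the robot, and variables do not carry over. Pictures are saved under pics/ and viewed, and the job is handed in when it is done.

```bash
mkdir -p pics; ls
python3 - <<'E'
from rig import robot
import cv2
for n in("scene","top","wrist"):
    im=robot.grab_frame(n); cv2.imwrite(f"pics/{n}0.png",im[:,:,::-1]); print(n,robot.camera_info(n))
s=robot.get_state();print(s)
E
```

```text
pics
scene {'fx': 348.18547822469236, 'fy': 348.18547822469236, 'cx': 252.32561336167836, 'cy': 191.1215864455165, 'rvec': array([ 0.69005335, -2.5859058 ,  1.17200575]), 'tvec': array([0.55921901, 0.2621162 , 0.70825431])}
top {'fx': 382.8625995115568, 'fy': 382.8625995115568, 'cx': 257.93577657481393, 'cy': 196.22413570185265, 'rvec': array([ 2.17358117, -2.15051593,  0.15571482]), 'tvec': array([0.03179335, 0.63457685, 0.88006818])}
wrist {'fx': 339.9662335806707, 'fy': 339.9662335806707, 'cx': 255.46308686257368, 'cy': 189.45526712493904, 'rvec': array([-2.32307426, -1.78620061, -0.2292261 ]), 'tvec': array([-0.62602825, -0.02666407,  0.39073117])}
{'time': 0.15, 'qpos': array([-1.35147366,  0.41783201, -0.01030192,  1.61401625,  0.00472691,
        1.11067951, -0.05302055]), 'joint_vel': array([ 0.00168555, -0.0009563 ,  0.00196366, -0.00227446,  0.00170309,
        0.00159049, -0.00101251]), 'effort': array([ 9.01058356e-04, -8.51538992e+01,  6.39132410e-01, -4.26130986e+01,
       -4.87758801e-02,  1.71184534e-02,  1.49197222e-04]), 'ee_pos': array([0.16111999, 0.60360787, 0.22398028]), 'tool_rot': array([[-9.66177649e-01,  2.57877357e-01, -1.35966743e-04],
       [ 2.57877373e-01,  9.66177233e-01, -9.02450423e-04],
       [-1.01353558e-04, -9.06990175e-04, -9.99999584e-01]]), 'force': array([-0.52488569, -0.24827186, -0.56045705]), 'moment': array([ 0.0043486 , -0.01461874, -0.00362913]), 'opening': 0.09376092686111909}
```

View pics/scene0.png

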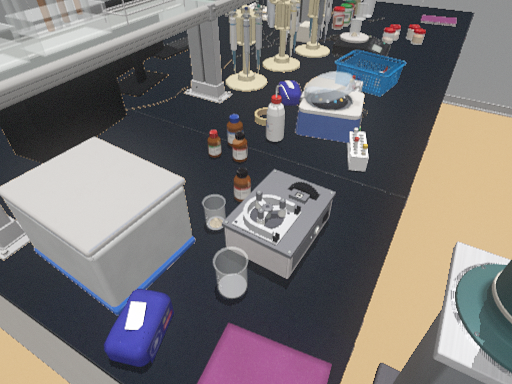

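View pics/top0.png

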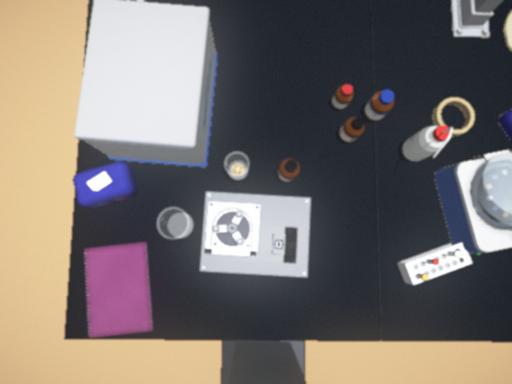

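View pics/wrist0.png

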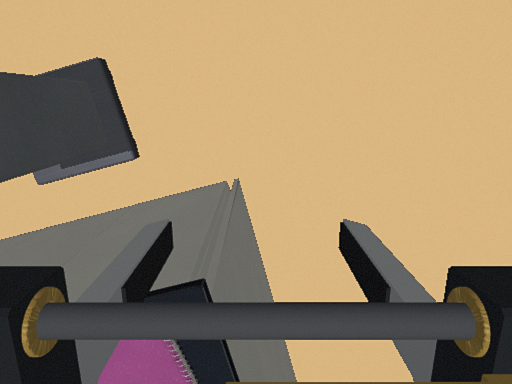

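Top view: pump centred near (256,234), rotor at (233,228), wheel at (290,245), front towards the robot. Zooming for accurate points.

Run:
```python
import cv2
a=cv2.imread("pics/top0.png")[180:290,185:325]; cv2.imwrite("pics/topz.png",cv2.resize(a,None,fx=5.5,fy=5.4,interpolation=cv2.INTER_CUBIC))
a=cv2.imread("pics/scene0.png")[165:275,215:345]; cv2.imwrite("pics/scenez.png",cv2.resize(a,None,fx=5.4,fy=5.4,interpolation=cv2.INTER_CUBIC))
```

```text
(no output)
```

View pics/topz.png

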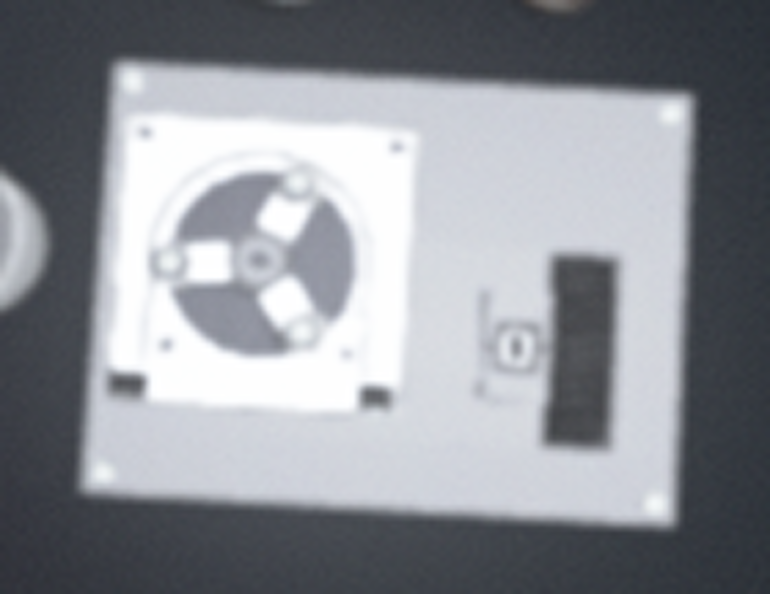

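View pics/scenez.png

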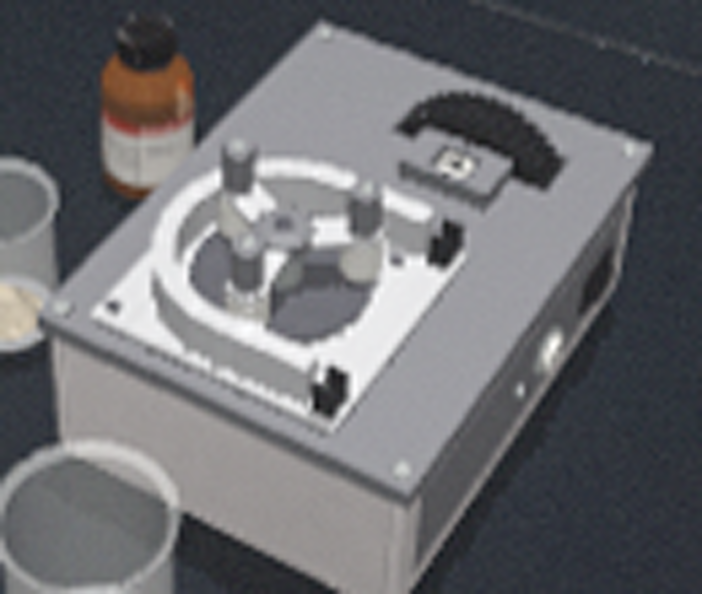

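```bash
cat > h.py <<'E'
import numpy as np, cv2
from scipy.optimize import least_squares
def proj(P,ci):
    return cv2.projectPoints(np.asarray(P,float).reshape(-1,3),ci['rvec'],ci['tvec'],np.array([[ci['fx'],0,ci['cx']],[0,ci['fy'],ci['cy']],[0,0,1.]]),None)[0].reshape(-1,2)
def toW(P,p):
    P=np.asarray(P,float).reshape(-1,3); c,s=np.cos(p[2]),np.sin(p[2])
    return np.c_[p[0]+c*P[:,0]-s*P[:,1],p[1]+s*P[:,0]+c*P[:,1],P[:,2]]
E
python3 - <<'E'
from h import *
from rig import robot
C=np.array([[.088,.118,.1],[.088,-.118,.1],[-.088,-.118,.1],[-.088,.118,.1]])
caps=lambda a:[[.008+.033*np.cos(a+k*2.0944),.052+.033*np.sin(a+k*2.0944),.157] for k in range(3)]
T=np.array([[113,62],[693,92],[677,526],[80,493],[298,183],[169,262],[303,332]],float)
S=np.array([[42,320],[322,22],[652,148],[412,500]],float)
T=(T+.5)/[5.5,5.4]-.5+[185,180]; S=(S+.5)/5.4-.5+[215,165]
ct,cs=robot.camera_info("top"),robot.camera_info("scene")
def f(p):
    Q=toW(C,p)+[0,0,p[4]]; K=toW(caps(p[3]),p)
    return np.r_[(proj(np.r_[Q,K],ct)-T).ravel(),(proj(Q,cs)-S).ravel()]
r=least_squares(f,[.55,.0,0,-.4,0]); print(r.x, np.round(f(r.x).reshape(-1,2),1))
np.save("pump0.npy",r.x)
print(robot.get_state()['time'], toW([-.02,-.078,.12],r.x),toW([.008,.052,.157],r.x))
w=toW([-.02,-.06,.12],r.x)[0]
R=np.array([[-1,0,0],[0,1,0],[0,0,-1.]])
for Rz in (R,np.array([[1,0,0],[0,-1,0],[0,0,-1.]]),np.array([[0,1,0],[1,0,0],[0,0,-1.]]),np.array([[0,-1,0],[-1,0,0],[0,0,-1.]])): print(robot.ik(w+[0,0,.2],Rz))
# camera in tool frame
ci=robot.camera_info("wrist"); s=robot.get_state(); Rc=cv2.Rodrigues(ci['rvec'])[0]
pos=-Rc.T@ci['tvec']; print(s['tool_rot'].T@(pos-s['ee_pos']), s['tool_rot'].T@Rc.T)
E
```

```text
[ 0.54240479  0.04327864 -0.0436253  -0.43162931 -0.00312328] [[ 0.5  0.8]
 [-0.5  1. ]
 [-0.5 -0.2]
 [ 0.9  0.2]
 [ 0.   0.2]
 [ 0.   0.2]
 [ 0.   0.2]
 [-1.2 -0.6]
 [-0.7  0.4]
 [-0.1  0.1]
 [-0.3 -0.6]]
0.15 [[ 0.51902212 -0.03377492  0.12      ]] [[0.55266497 0.09488027 0.157     ]]
[-0.67097164  0.17573981  0.7352647   1.76796379 -0.12410622  1.24503404
  1.66727532]
[-0.85284205  0.21405076  0.96404146  1.77208068 -0.1848533   1.25134816
 -1.41179901]
[-0.71368402  0.18236681  0.78716807  1.76899995 -0.1359735   1.24596497
  0.10876085]
None
[ 0.07350681  0.00108958 -0.16079088] [[ 9.90713454e-04 -9.67602546e-01 -2.52476399e-01]
 [ 9.99999147e-01  7.43585433e-04  1.07422892e-03]
 [-8.51688867e-04 -2.52477248e-01  9.67602457e-01]]
```

```bash
cat >> h.py <<'E'
p0=np.load("pump0.npy") if __import__('os').path.exists("pump0.npy") else None
def RT(p):
    c,s=np.cos(p[2]),np.sin(p[2]); return np.array([[-c,-s,0],[-s,c,0],[0,0,-1.]])
E
python3 - <<'E'
from h import *
from rig import robot
t=toW([.02,-.04,.215],p0)[0]
robot.move_linear(t,velocity=0.22,frame=RT(p0))
im=robot.grab_frame("wrist"); ci=robot.camera_info("wrist"); np.save("w1.npy",ci,allow_pickle=True)
cv2.imwrite("pics/w1.png",cv2.rotate(im,cv2.ROTATE_180)[:,:,::-1]); s=robot.get_state(); print(s['time'],s['ee_pos'],s['qpos'])
E
```

```text
3.6333 [0.56053373 0.00280848 0.21502023] [-0.37499551  0.32730112  0.38809453  1.79819051 -0.1414284   1.04328848
  1.59356517]
```

View pics/w1.png

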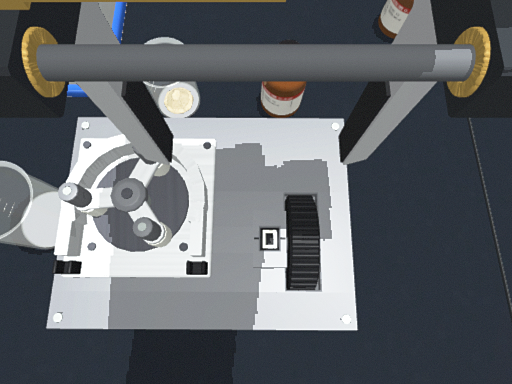

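Run:
```python
import cv2
a=cv2.imread("pics/w1.png"); b=a[215:265,245:345]; cv2.imwrite("pics/w1z.png",cv2.resize(b,None,fx=8,fy=8,interpolation=cv2.INTER_CUBIC))
b=a[105:345,30:370]; cv2.imwrite("pics/w1y.png",cv2.resize(b,None,fx=2.3,fy=2.3,interpolation=cv2.INTER_CUBIC))
```

```text
(no output)
```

View pics/w1z.png

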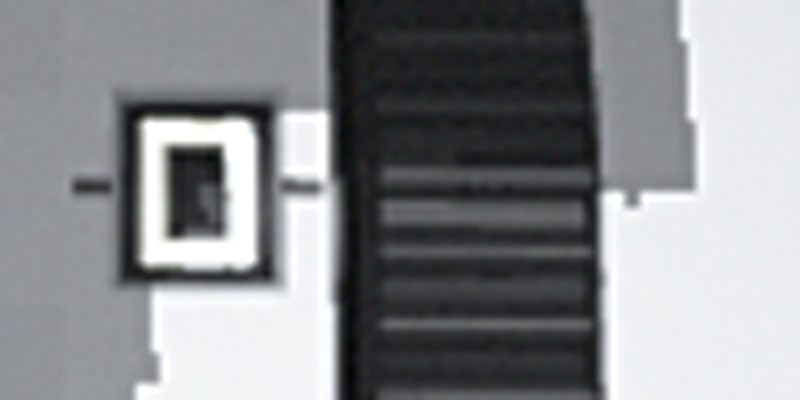

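View pics/w1y.png

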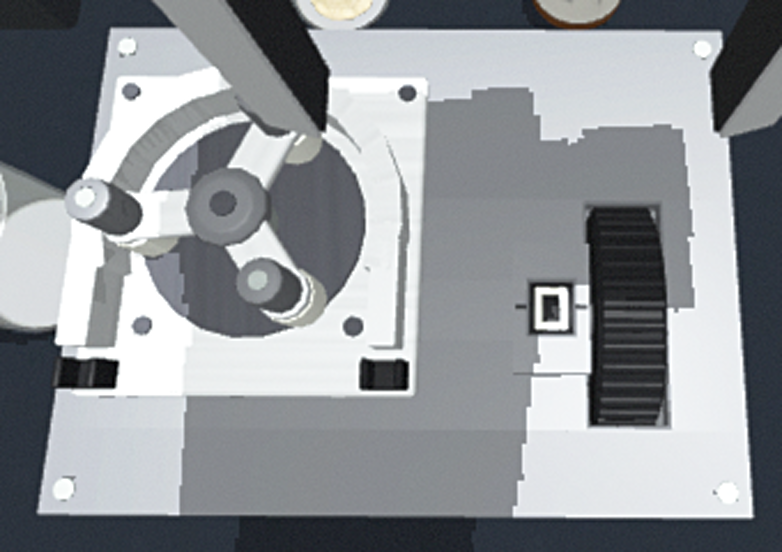

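Digit shown: 0 (window at about (269,239) in the rotated picture). Refine the pump pose with this view.

Run:
```python
from h import *
from rig import robot
C=np.array([[.088,.118,.1],[.088,-.118,.1],[-.088,-.118,.1],[-.088,.118,.1]])
caps=lambda a:[[.008+.033*np.cos(a+k*2.0944),.052+.033*np.sin(a+k*2.0944),.157] for k in range(3)]
T=np.array([[113,62],[693,92],[677,526],[80,493],[298,183],[169,262],[303,332]],float)
S=np.array([[42,320],[322,22],[652,148],[412,500]],float)
W=np.array([[110,29],[722,32],[752,518],[38,514],[84,197],[259,281],[551,307]],float)
T=(T+.5)/[5.5,5.4]-.5+[185,180]; S=(S+.5)/5.4-.5+[215,165]; W=[511,383]-((W+.5)/2.3-.5+[30,105])
ct,cs,cw=robot.camera_info("top"),robot.camera_info("scene"),np.load("w1.npy",allow_pickle=True).item()
def f(p,full=1):
    Q=toW(C,p)+[0,0,p[4]]; K=toW(caps(p[3]),p)
    w=(proj(np.r_[Q,K[1:],toW([-.02,-.0515,.1095],p)],cw)-W).ravel()
    return np.r_[(proj(np.r_[Q,K],ct)-T).ravel(),(proj(Q,cs)-S).ravel(),w] if full else w
r=least_squares(f,p0); print(r.x, np.round(f(r.x).reshape(-1,2)[11:],1))
r2=least_squares(lambda p:f(p,0),p0); print(r2.x, np.round(f(r2.x,0).reshape(-1,2),1))
np.save("pump0.npy",r.x)
```

```text
[ 5.42626508e-01  4.54848315e-02 -4.70048051e-02 -4.34526701e-01
 -2.92127302e-05] [[-0.7 -0.2]
 [ 0.4  0.1]
 [-0.5 -0.1]
 [-0.3 -0.2]
 [-1.4 -0.5]
 [ 0.2 -0.2]
 [-0.3 -0.2]]
[ 5.42754654e-01  4.57664454e-02 -4.77628053e-02 -4.30626589e-01
  1.26373559e-04] [[-0.3  0.1]
 [ 0.6  0.2]
 [-0.1 -0.1]
 [ 0.2  0.1]
 [-1.  -0.4]
 [ 0.5  0.2]
 [ 0.1 -0.1]]
```

Run:
```python
from h import *
from rig import robot
R=RT(p0)
P=lambda x,y,z: toW([x,y,z],p0)[0]
robot.gripper_to(0.0)
robot.move_linear(P(-.062,.095,.215),velocity=.25,frame=R)
robot.move_linear(P(-.062,.095,.162),velocity=.15)
print(robot.get_state()['time'],robot.get_state()['opening'])
robot.move_linear(P(.112,.095,.162),velocity=.27)
fr=[]
for k in range(4):
    fr.append((robot.get_state()['time'],robot.grab_frame("top"))); robot.pause(.1)
s=robot.get_state(); print(s['time'],s['ee_pos'],s['force'])
v=np.hstack([cv2.resize(f[185:275,195:270],None,fx=2.6,fy=2.6) for t,f in fr]); cv2.imwrite("pics/fl1.png",v[:,:,::-1]); print([t for t,f in fr])
```

```text
6.3417 0.00026503828863828644
7.7333 [0.65889682 0.13513276 0.16201714] [ 0.16261232 -0.08043187  0.00717456]
[7.1333, 7.2833, 7.4333, 7.5833]
```

View pics/fl1.png

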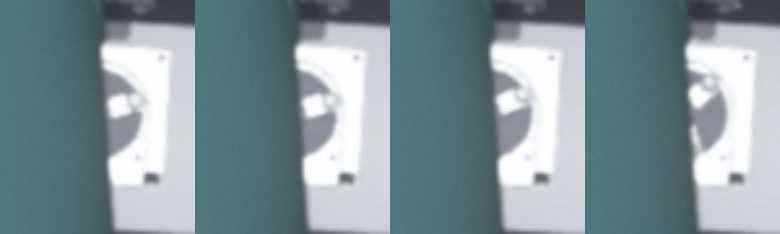

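Run:
```python
from h import *
from rig import robot
fr=[]
for k in range(4):
    fr.append(robot.grab_frame("top"))
R=RT(p0);P=lambda x,y,z: toW([x,y,z],p0)[0]
robot.move_linear(P(.1,.06,.225),velocity=.2)
robot.move_linear(P(-.03,-.078,.225),velocity=.25)
ts=[robot.get_state()['time']]
fr2=[]
for k in range(4):
    fr2.append(robot.grab_frame("top")); robot.pause(.1)
g=lambda fr:np.hstack([cv2.resize(f[185:275,195:270],None,fx=2.6,fy=2.6) for f in fr])
cv2.imwrite("pics/fl2.png",np.vstack([g(fr),g(fr2)])[:,:,::-1]);print(ts)
```

```text
[9.3583]
```

View pics/fl2.png

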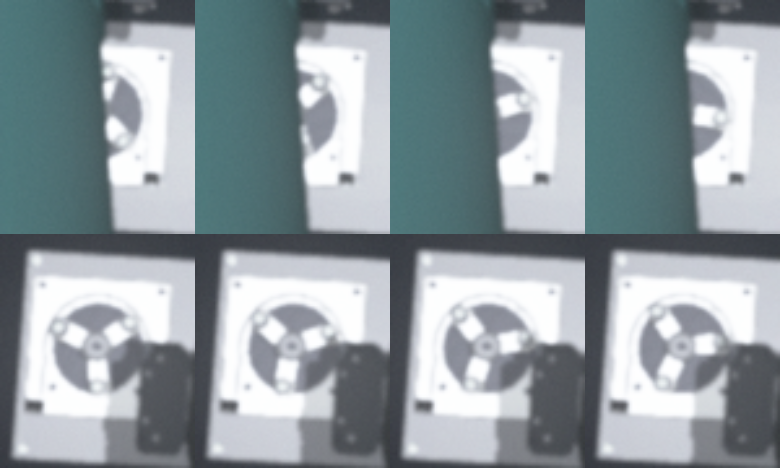

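The rotor coasts clockwise freely (top row 0.05 s apart, about 9 rad/s; two seconds later still creeping). Next: probe the wheel's top lightly, then one 2-digit stroke.

```bash
cat > st.py <<'E'
from h import *
from rig import robot
R=RT(p0); Y=-.080
P=lambda x,z: toW([x,Y,z+.019],p0)[0]     # fingertip at pump x,z
def st(): return robot.get_state()
def stroke(ztop,deg,depth=.0065,v=.06,sgn=1,th1=None):
    zc=ztop-.042-depth; a=np.deg2rad(deg); Rr=.042
    t=np.linspace(-a,0,4); pts=[(-.02+Rr*np.sin(q)-.008,zc+Rr*np.cos(q)) for q in t]
    t2=np.linspace(0,a if th1 is None else np.deg2rad(th1),4); pts+=[(-.02+Rr*np.sin(q)+.008,zc+Rr*np.cos(q)) for q in t2]
    x,z=pts[0]
    robot.move_linear(P(x,ztop+.006),velocity=.15)
    f0=st()['force']
    hit=robot.move_linear(P(x,z),velocity=.05,threshold=16)
    log=[np.round(st()['force']-f0,1)]
    for x,z in pts[1:]:
        if hit: print("HIT"); break
        hit=robot.move_linear(P(x,z),velocity=v,threshold=16); log.append(np.round(st()['force']-f0,1))
    robot.move_linear(P(x,ztop+.01),velocity=.1)
    print(np.array(log).tolist(), st()['time'])
def pic(name):
    im=robot.grab_frame("wrist"); cv2.imwrite(f"pics/{name}.png",cv2.resize(cv2.rotate(im,cv2.ROTATE_180),None,fx=1.5,fy=1.5)[:,:,::-1])
E
python3 - <<'E'
from st import *
robot.move_linear(P(-.02,.132),velocity=.2,frame=R)
f0=st()['force']
h=robot.move_linear(P(-.02,.114),velocity=.025,threshold=2.5)
z=st()['ee_pos'][2]-.019; print(h,z,st()['force']-f0,st()['time'])
np.save("ztop.npy",z)
robot.move_linear(P(-.02,.130),velocity=.1)
E
```

```text
True 0.11988166911346675 [ 1.04701171 -0.55938554  3.16882443] 11.0
```

Run:
```python
from st import *
stroke(.120,25)
robot.move_linear(P(.03,.17),velocity=.2); pic("s1"); print(st()['time'])
```

```text
[[-4.3, 0.6, 4.5], [-2.6, -0.4, 4.8], [-1.9, 1.2, 5.2], [-1.6, 0.5, 5.4], [0.2, 0.2, 4.7], [1.1, 0.1, 5.3], [1.3, -1.0, 4.7], [2.2, -1.2, 4.1]] 14.325
14.7583
```

View pics/s1.png

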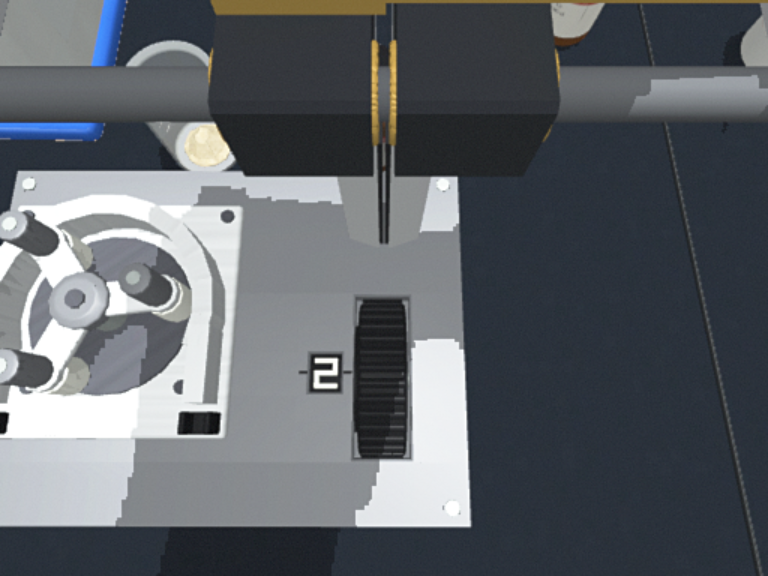

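The window shows a centred 2 at (324,373), as planned, with forces of about 5 N. Repeating.

Run:
```python
from st import *
stroke(.120,25)
robot.move_linear(P(.03,.17),velocity=.2); pic("s2"); print(st()['time'])
```

```text
[[-4.5, 2.3, 7.1], [-4.5, 0.8, 6.0], [-3.0, 1.2, 6.3], [-2.2, 0.6, 7.5], [-0.8, 1.3, 7.3], [-0.1, 0.8, 6.6], [2.4, 1.3, 6.4], [2.6, 0.8, 6.2]] 18.2417
18.675
```

View pics/s2.png

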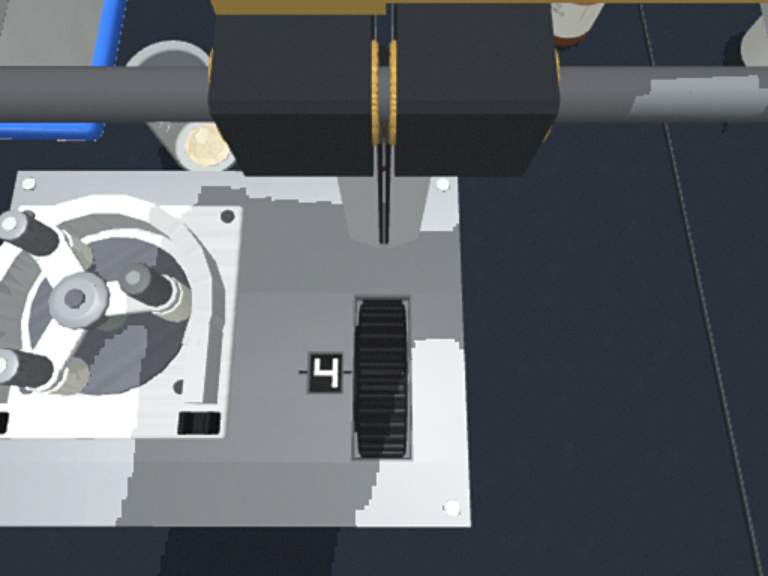

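The window shows a centred 4. One more stroke.

Run:
```python
from st import *
stroke(.120,25)
robot.move_linear(P(.03,.17),velocity=.2); pic("s3"); 
im=cv2.imread("pics/s3.png")[340:480,280:440]; cv2.imwrite("pics/s3z.png",cv2.resize(im,None,fx=4,fy=4))
print(st()['time'])
```

```text
[[-2.5, 0.9, 7.5], [-2.4, -0.2, 6.4], [-1.5, 0.7, 6.1], [0.4, -0.1, 7.5], [0.1, -0.4, 6.2], [1.3, 0.4, 6.0], [2.7, 0.1, 7.6], [3.5, -1.3, 6.3]] 22.1583
22.5917
```

View pics/s3.png

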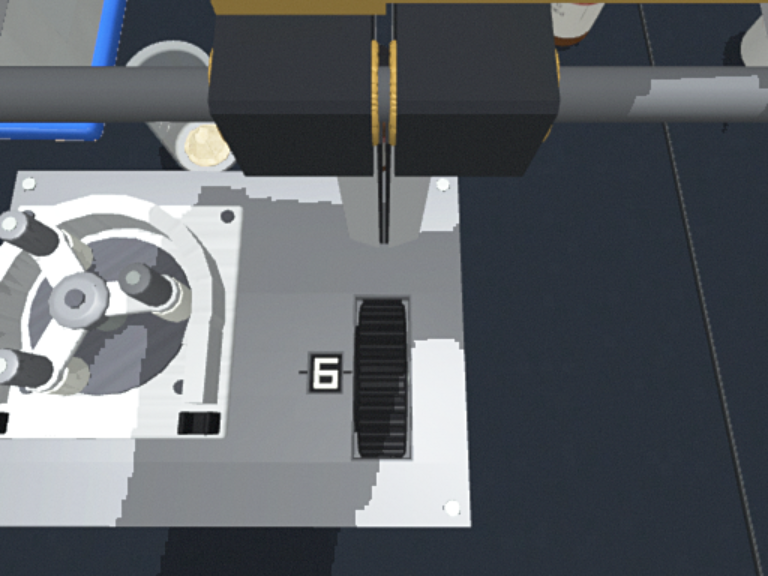

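View pics/s3z.png

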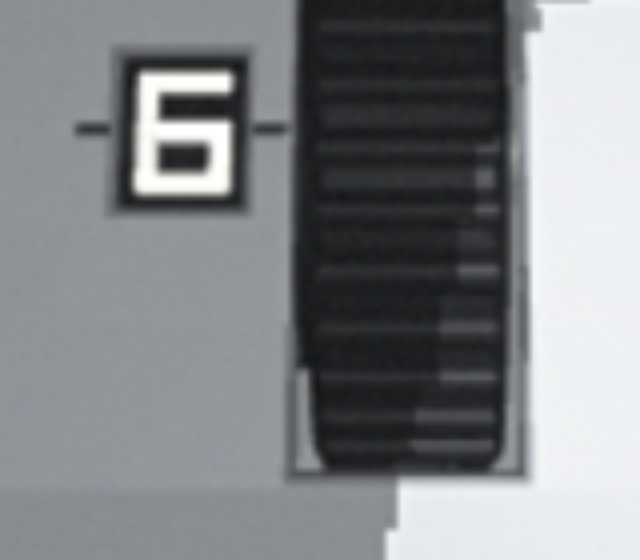

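The 6 stands centred at (325,373). I'll confirm the wheel is up with a light touch below its preload, then retreat and check the scene.

Run:
```python
from st import *
robot.move_linear(P(-.02,.132),velocity=.15)
f0=st()['force']
h=robot.move_linear(P(-.02,.116),velocity=.02,threshold=2)
print(h,st()['ee_pos'][2]-.019,(st()['force']-f0))
robot.move_linear(P(-.02,.135),velocity=.1)
robot.move_linear(P(.03,.22),velocity=.2); pic("s4")
f=robot.grab_frame("scene"); cv2.imwrite("pics/scene4.png",f[:,:,::-1])
a=cv2.imread("pics/scene0.png"); 
cv2.imwrite("pics/cmp.png",np.hstack([cv2.resize(x[130:310,190:350],None,fx=2.4,fy=2.4) for x in (a,f[:,:,::-1])])); print(st()['time'])
```

```text
True 0.12024941835442414 [0.03703643 0.37786825 3.43734141]
24.775
```

View pics/s4.png

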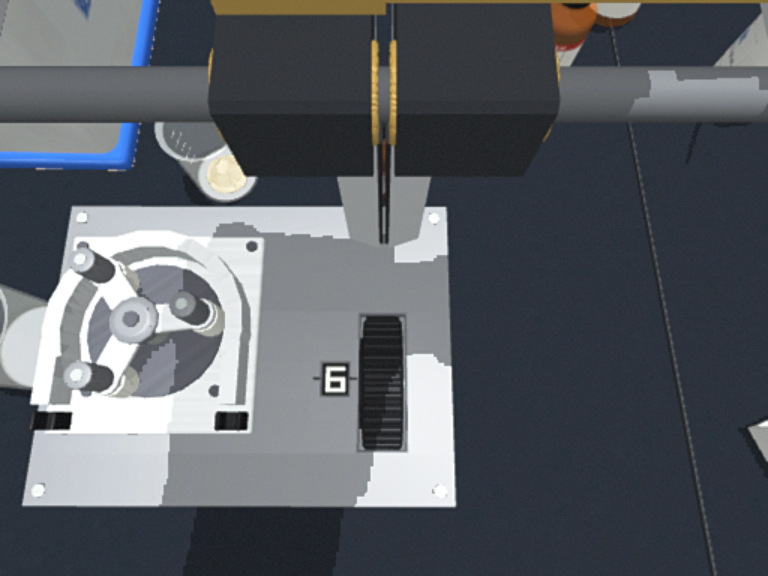

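View pics/cmp.png

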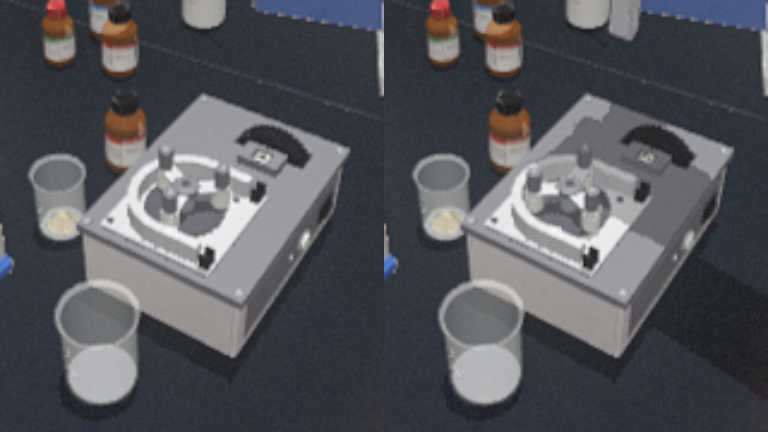

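The touch met the wheel at z = 0.120, so it is up. The 6 is still centred at (336,379), the rotor has come to rest, and the beakers and bottle stand where they did. Handing in.

```bash
python3 -c "
from rig import robot
robot.sign_off()"
```

```text
the job is handed in; nothing more can be done
```

I flicked the rotor, set the wheel to 6 and handed the job in just after 24.8 s. The sign-off gave no verdict.

- **Rotor:** I pushed one axle cap with the closed fingers. Pictures showed the rotor coasting clockwise at about 9 rad/s, still creeping about two seconds later, and at rest by the end.
- **Setting wheel:** I rolled it 0 → 2 → 4 → 6 in three strokes, pressing about 6.5 mm each time. The upward force at the points I sampled was at most about 7.6 N.
- **Last checks:**
  - A light touch of about 3.4 N met the top of the wheel at 120.2 mm, so it is up and locked.
  - A picture afterwards still showed the 6 centred in the window.
  - Both beakers and the amber bottle looked unmoved against the first picture.
  - The gripper was clear of everything when I handed in.

No check failed. The only disagreement was in the first pump fit, where the top face came out 3 mm low. Adding a wrist view removed that error.

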